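# Show the long-handled stamp to the desk camera

### The arm

A 6-joint arm with a two-finger parallel gripper is mounted at the origin on the work surface. World frame = base frame: x ahead of the robot, y to its left, z up, the work surface at z = 0. Lengths are in mm, angles in rad, forces in N, time in s.
With the tool pointing down it reaches from about 275 to 750 mm from the base axis. Payload 10.2 kg.
Tool frame: the origin (TCP) lies at the very end of the fingers, on their centre line; the grasp point (between the pads) lies 19 mm behind it; z points along the fingers, y is the line along which they close (so a half turn about z gives the same grasp; the last joint's range is limited). The gripper opens to 85 mm and grips with 20 to 120 N. Pads are 22 mm wide; open, the fingers measure 114 mm over their backs; the gripper's body (76 mm by 85 mm) begins 54 mm behind the grasp point. The pads swing forward as they close: fully open they stand 13 mm farther back than shut.
Start: joints at [0.943, 0.313, 1.498, -0, 1.331, -0.223], TCP at [206.776, 482.571, 231.294] pointing down, gripper open.
Joint ranges: [-2.94, 2.94], [-0.97, 2.17], [0.19, 2.56], [-1.23, 4.37], [0.02, 3.11], [-2.88, 2.88]. Speed limits (rad/s): [2.39, 2.39, 3.01, 3.14, 3.14, 3.14].

### API

Orientations are given as a unit quaternion [w, x, y, z].
In Python, from rig import monitor, eyes, job gives the robot as it stands. The module is installed in compiled form; this text tells all that it offers.
- The arm moves only by the tool send_rows, never from a script. Its argument "targets" is one flat list of numbers, 7 for each row, row after row: the turn, a rotation vector about the tool's x, y, z in degrees, then the shift along the tool's x, y, z in units of 60 mm (1.0 is 60 mm), then the opening, from -1 (shut) to 1 (fully open), so that 0 is half open. A call has 1 to 5 rows; each row shifts and turns the commanded pose from where the row before left it, along the tool's axes as they then stand; what a row does not reach is not made up. A row lasts 1/8 s, in which the tool goes at most 62.5 mm and 10.7 degrees, less where a joint would pass 70% of its speed; a pose out of reach is approached as far as the arm can. A call is refused whole if a number of a shift passes 1 or a number of a turn 10.7, either way. A call with a gripper value outside its range is refused whole. The fingers move at their own pace and stop on an object; "newtons" is the grip in N (left out, the last holds). Time passes only in rows, so rows that do not move let the fingers close. It gives the time, the measured TCP pose, the force, the opening and the grip force at its end, in the units of the state.
- monitor.sense(): the state, without advancing time (a new reading comes with each control period).
- eyes.capture(name): name is "scene" or "top"; returns a dict with "img" (384x512x3 uint8, red, green, blue), "K" (3x3 intrinsics, pixels), "R" (3x3) and "t" (3): a world point X has camera coordinates R X + t. Camera axes: x right, y down, z forward; pixel columns grow to the right and rows downward; lengths in mm; the calibration is good to about 2 mm. A picture is of the moment at which its call begins. There is no depth.
- job.finish_job(): hands the job in; it is judged then, once.
The state is a dict: "time_s": time; "joints": joint angles; "dq": joint speeds; "tau": joint torques, N m; "eef_pos": TCP position; "ee_rot": TCP orientation; "force": force on the tool from outside, world axes, zero at the start; "wrist_torque": the same for the moment, N m; "grip_width": opening from 0.0 (shut) to 1.0 (fully open); "grip_force": force on a finger pad.
Only numpy, scipy, OpenCV 4.12 (cv2) and the standard library are available. Lean on these libraries where they do the work, as an engineer would, in place of code of your own. Each camera call takes 0.05 s, during which the arm holds its last target. There are 200 camera calls.

### The job

Find the stamp with the long round handle in the wooden stamp box, draw it up out of its compartment, and show its rubber face to the little desk camera: tip the stamp over so that the face looks squarely into the lens, centred, about 12 cm in front of the glass. Finish while still holding it there, steady in the air; do not let go or put it down. Leave the other stamps standing in the box and do not touch the camera.

Things in the scene. Friction and masses are not known exactly. Their poses are not given: they have to be found in the camera images.
- stamp: The stamp to show, wood, 120 mm tall, about 80 g, the tallest in the box: round foot 40 mm across, 20 mm tall (its underside is the rubber face, 38 mm across), then a straight round handle 22 mm across from 20 to 120 mm above the face. Origin: centre of the rubber face; z runs from the face up the handle. Stands loose and upright on the floor of any one compartment.
- stamp_box: Fixed open wooden box, 150 mm (x) by 215 mm (y), 55 mm tall, walls, floor and dividers 6 mm thick, in two rows along x of three compartments along y, each about 66 x 64 mm inside. Origin: centre of the underside, z up.
- slab_stamp: Other stamp: upright wooden slab 50 x 22 mm, 68 mm tall, no handle. Origin: centre of its underside, z up.
- block_stamp: Other stamp: square wooden block 32 x 32 mm, 62 mm tall. Origin: centre of its underside, z up.
- paddle_stamp: Other stamp: foot 36 x 42 mm, thin flat paddle handle 10 x 34 mm, 74 mm tall overall. Origin: centre of its underside, z up.
- knob_stamp: Other stamp: round foot 36 mm across with a short neck and a ball knob 26 mm across, 63 mm tall overall. Origin: centre of its underside, z up.
- camera: The fixed desk camera as a whole: base plate 100 x 75 mm and post carrying the head, about 105 mm tall in all. Origin: underside of the plate, 10 mm behind the lens glass (horizontally); z up, its front faces its -x.
- lens: Fixed camera head on a low stand, right side of the desk: grey box 52 x 70 x 40 mm, black lens barrel 40 mm across. Origin: centre of the front glass, 85 mm above the desk; z = line of sight, out of the lens towards the robot side and 45 degrees up. Head and stand lie behind the glass (z < 0). Shown squarely, the stamp's z points the same way as this z.

How it is judged (in metres and radians):
On the way:
1. the stamp is held in the fingers and drawn clear of the box, its lowest part above the rim (height (world z) of stamp above 0.075 m and contact force between stamp and the fingers above 1 N and contact force between stamp and stamp_box below 0.05 N), for 0.2 s.
At the end, for the whole second after the job is handed in: Stamp gripped and still, 110 mm or more up, touching neither camera nor box; face centre 85 to 155 mm before the glass and within 25 mm of the line of sight each way; handle axis within 15 degrees of that line; other stamps upright (20 degrees), within 40 mm of their starts (z of stamp in the frame of lens between 0.085 and 0.155 m and x of stamp in the frame of lens between -0.025 and 0.025 m and y of stamp in the frame of lens between -0.025 and 0.025 m and angle between the z axis of stamp and the z axis of lens, either way round below 0.26 rad and angle between stamp's own z axis and vertical below 1.4 rad and height (world z) of stamp above 0.11 m and contact force between stamp and the fingers above 1 N and contact force between stamp and camera below 0.05 N and contact force between stamp and stamp_box below 0.05 N and linear speed of stamp below 0.03 m/s and angular speed of stamp below 0.2 rad/s and angle between each of slab_stamp, block_stamp, paddle_stamp, knob_stamp's own z axis and vertical below 0.35 rad and distance of each of slab_stamp, block_stamp, paddle_stamp, knob_stamp from where it was at the start of the episode below 0.04 m); the arm keeps its last pose, push and grip.
It fails at once if the camera is touched (contact force between camera and anything else above 1 N).
It fails at once if another stamp is tipped over or taken from its place (angle between any of slab_stamp, block_stamp, paddle_stamp, knob_stamp's own z axis and vertical above 0.6 rad or distance of any of slab_stamp, block_stamp, paddle_stamp, knob_stamp from where it was at the start of the episode above 0.05 m).
It also fails if it takes over 35 s, if anything falls off the work surface, if the arm or the gripper's body presses on something with over 40 N, if the wrist force passes 120 N, or if a joint passes its speed limit or range.

## Working session

There is one attempt and no reset: what is moved stays moved. The work goes in short steps, Python scripts to look and compute and a tool call to move; the robot and the scene stay as the last step left them, time stands still between calls to the robot, and variables do not carry over. Pictures are saved under pics/ and viewed, at most 10 in all, crops included, and the job is handed in when it is done.

Besides the shell and the picture viewer there is one more tool, called after ">>>" by a JSON object that holds its "op" and its "data", one argument or row to a line. send_rows: Moves the arm, as the interface text tells. Its arguments: {"type":"object","properties":{"targets":{"type":"array","items":{"type":"number"}},"newtons":{"type":"number"}},"required":["targets"]}

```bash
mkdir -p pics; python3 - <<'E'
from rig import monitor, eyes
import cv2, numpy as np
s=monitor.sense(); print({k:np.round(v,3).tolist() for k,v in s.items()})
for n in("scene","top"):
    c=eyes.capture(n); cv2.imwrite(f"pics/{n}0.png",cv2.resize(c["img"][:,:,::-1],(800,600),interpolation=cv2.INTER_CUBIC)); np.savez(f"{n}0.npz",**c)
    print(n,c["K"].tolist(),np.round(c["R"],4).tolist(),np.round(c["t"],1).tolist())
E
```

```text
{'time_s': 0.0, 'joints': [0.943, 0.313, 1.498, -0.0, 1.331, -0.223], 'dq': [-0.002, -0.001, 0.001, 0.001, -0.0, -0.002], 'tau': [-0.0, -41.227, -25.973, -0.0, 0.004, 0.0], 'eef_pos': [206.637, 482.364, 230.726], 'ee_rot': [-0.0, 0.201, 0.98, -0.001], 'force': [0.13, -0.099, -0.192], 'wrist_torque': [0.005, -0.033, -0.019], 'grip_force': 0.0, 'grip_width': 1.001}
scene [[490.4439544839684, 0.0, 255.98592971686898], [0.0, 490.4439544839684, 191.13093204411118], [0.0, 0.0, 1.0]] [[-0.7819, 0.6233, -0.0068], [0.4132, 0.51, -0.7544], [-0.4667, -0.5927, -0.6564]] [425.7, -195.7, 1295.4]
top [[491.3856661992748, 0.0, 256.93804901553506], [0.0, 491.3856661992748, 187.46718880543645], [0.0, 0.0, 1.0]] [[0.072, -0.9974, -0.0014], [-0.977, -0.0703, -0.2014], [0.2008, 0.0158, -0.9795]] [28.9, 585.4, 967.7]
```

View pics/scene0.png

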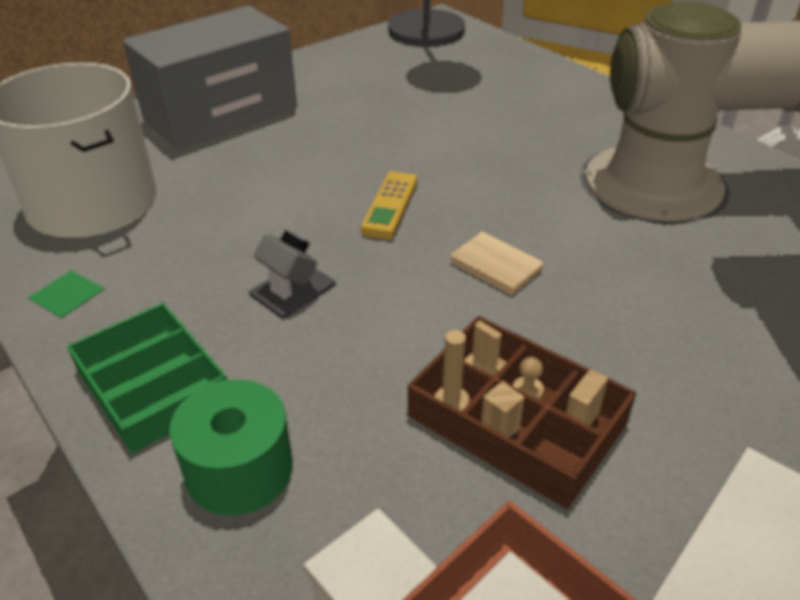

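View pics/top0.png

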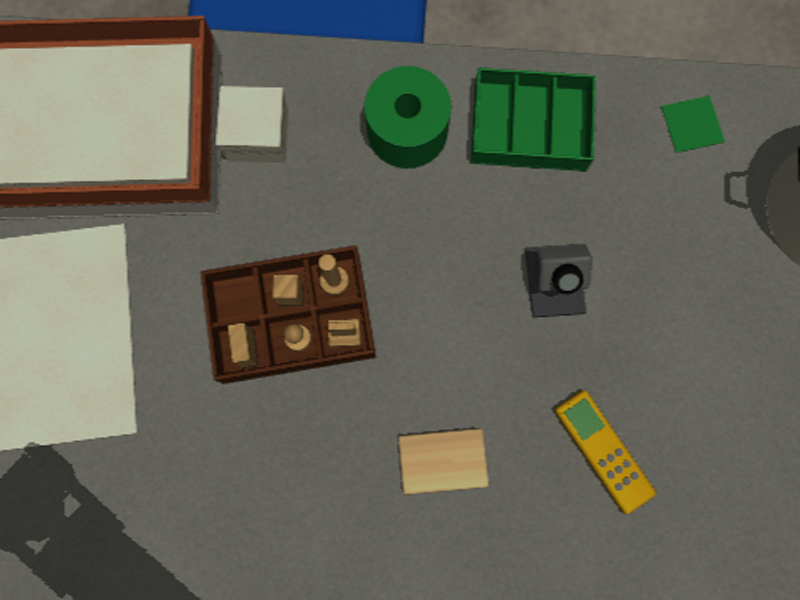

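The scene view shows the long-handled stamp in the box's left-back compartment, with its handle top at 800x600 pixel (455,339) and foot at (453,398). In the top view its handle top is at (327,261) and foot at (333,281), and the lens glass is at (568,279).

```bash
cat > h.py <<'E'
import numpy as np, cv2
def load(n): return dict(np.load(n+".npz"))
def ray(c,p):
    d=c["R"].T@np.linalg.inv(c["K"])@np.array([p[0],p[1],1.]); o=-c["R"].T@c["t"]; return o,d/np.linalg.norm(d)
def onz(c,p,z):
    o,d=ray(c,p); return o+d*(z-o[2])/d[2]
def tri(c1,p1,c2,p2):
    o1,d1=ray(c1,p1);o2,d2=ray(c2,p2)
    s=np.linalg.lstsq(np.c_[d1,-d2],o2-o1,rcond=None)[0]; a=o1+s[0]*d1;b=o2+s[1]*d2
    return (a+b)/2,np.linalg.norm(a-b)
def proj(c,X):
    q=c["K"]@(c["R"]@np.asarray(X,float)+c["t"]); return q[:2]/q[2]
E
python3 - <<'E'
from h import *
S,T=load("scene0"),load("top0")
def z(c,x0,y0,w,h,k): return cv2.resize(c["img"][y0:y0+h,x0:x0+w,::-1],(w*k,h*k),interpolation=cv2.INTER_CUBIC)
a=z(T,325,145,65,65,6);b=z(S,155,140,65,65,6)
cv2.imwrite("pics/cam.png",np.hstack([a,b]))
a=z(T,190,150,65,65,6);b=z(S,258,195,65,65,6)
cv2.imwrite("pics/st.png",np.hstack([a,b]))
E
```

```text
(no output)
```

View pics/cam.png

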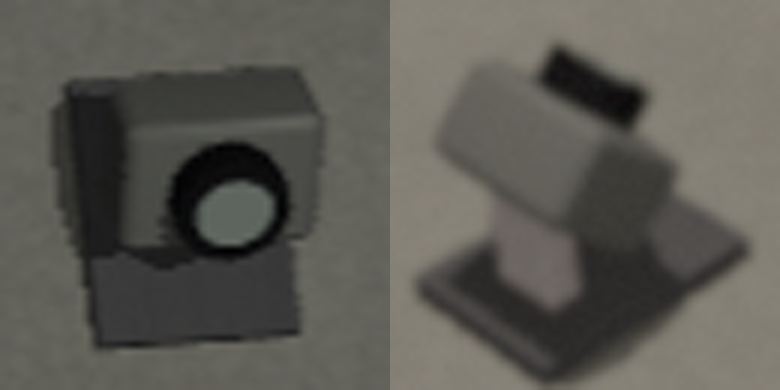

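View pics/st.png

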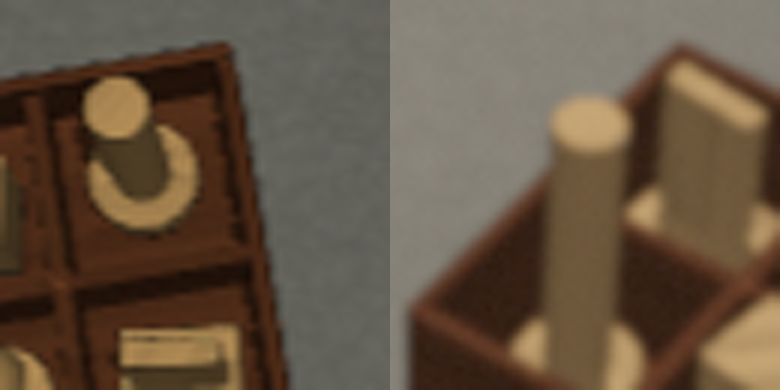

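In the camera crops (6x), the glass centre in the top view is at (233,213) and the plate's front edge runs from (97,347) to (300,332). In the scene view the plate corners are near (418,283), (545,375) and (748,248). In the stamp crops the handle top is at (117,107) in the top view and (590,123) in the scene view. The foot ring is centred near (143,177).

```bash
python3 - <<'E'
from h import *
np.set_printoptions(precision=1,suppress=True)
S,T=load("scene0"),load("top0")
u=lambda x,y,x0,y0:((x+.5)/6-.5+x0,(y+.5)/6-.5+y0)
t=lambda x,y:u(x,y,190,150); s=lambda x,y:u(x-390,y,258,195)
ct=lambda x,y:u(x,y,325,145); cs=lambda x,y:u(x-390,y,155,140)
print("handle top",tri(T,t(117,107),S,s(590,123)), onz(T,t(117,107),126))
print("foot z26",onz(T,t(143,177),26))
print("rim corner",tri(T,t(228,45),S,s(410,310)), onz(T,t(228,45),55))
print("slab",tri(T,t(180,334),S,s(717,92)))
print("glass",onz(T,ct(233,213),85))
a=onz(T,ct(97,347),6);b=onz(T,ct(300,332),6);print("plate front",a,b,np.degrees(np.arctan2(*(a-b)[[0,1]])),np.linalg.norm(a-b))
p=[onz(S,cs(*q),6) for q in((418,283),(545,375),(748,248))];print("plate scene",p,[np.linalg.norm(p[1]-p[0]),np.linalg.norm(p[2]-p[1])])
d=p[2]-p[1];print("yaw fwd",np.degrees(np.arctan2(d[1],d[0])))
# colour mask check: bright wood, dark barrel/glass
img=T["img"].astype(int);sub=img[145:210,325:390]
m=((sub.min(2)>85)&(sub[:,:,1]>sub[:,:,0])).astype(np.uint8);
n,l,st,ce=cv2.connectedComponentsWithStats(m)
for i in range(1,n):
    if 40<st[i,4]<400: print("glass comp",st[i],ce[i]+[325,145],onz(T,ce[i]+[325,145],85))
# head top edge direction
e=[onz(T,ct(70,82),110),onz(T,ct(298,68),110)];print(e)
# box corners top view 800x600 px
for q in((203,271),(357,247),(374,356),(216,382)):
    print("box",onz(T,((q[0]+.5)*.64-.5,(q[1]+.5)*.64-.5),55))
E
```

```text
handle top (array([600.8, 166.6, 128.5]), np.float64(0.5919433424281452)) [601.6 166.7 126. ]
foot z26 [600.4 166.9  26. ]
rim corner (array([643.5, 138.2,  56. ]), np.float64(0.8761352888001678)) [644.1 138.   55. ]
slab (array([532.1, 145.8,  85.4]), np.float64(7.03125082146139))
glass [ 607.6 -145.4   85. ]
plate front [ 572.6 -113.5    6. ] [ 583.5 -187.2    6. ] -8.39372968094219 74.46506995098174
plate scene [array([ 677.2, -174.9,    6. ]), array([ 667.6, -102.7,    6. ]), array([ 571.6, -115.1,    6. ])] [np.float64(72.83571488391242), np.float64(96.82527562992153)]
yaw fwd -172.6409183837517
glass comp [34 31 11 10 85] [363.8 180.2] [ 607.3 -146.2   85. ]
[array([642.7, -84.6, 110. ]), array([ 653. , -160.6,  110. ])]
box [594.  341.3  55. ]
box [642.4 136.3  55. ]
box [495.6 101.5  55. ]
box [446.5 305.7  55. ]
```

Both views agree. The stamp is at about (601,167) with its top near 127 mm. The glass is at (607.5,-146,85), and the lens heading is about (-0.990,-0.138). I'll turn the tool so its closing line has azimuth 8° (+59° about tool z). That makes the later tip a pure turn about tool x.

>>> {"op": "send_rows", "data": {
  "targets": [0, 0, 9.8, 0, 0, 0, 0.4, 0, 0, 9.8, 0, 0, 0, 0.4, 0, 0, 9.8, 0, 0, 0, 0.4, 0, 0, 9.8, 0, 0, 0, 0.4, 0, 0, 9.8, 0, 0, 0, 0.4]
}}

```text
time_s: 0.72
eef_pos: [206.7, 482.4, 231.0]
ee_rot: [-0.0, 0.591, 0.806, -0.0]
force: [0.3, 0.3, 0.1]
grip_width: 0.7
grip_force: 0.0
```

>>> {"op": "send_rows", "data": {
  "targets": [0, 0, 9.8, 0, 0, 0, 0.4, 0, 0, 0, 0, 0, 0, 0.4]
}}

```text
time_s: 0.98
eef_pos: [206.7, 482.5, 231.0]
ee_rot: [0.0, 0.655, 0.755, -0.0]
force: [0.8, -0.3, 0.1]
grip_width: 0.7
grip_force: 0.0
```

```bash
cat >> h.py <<'E'
from scipy.spatial.transform import Rotation as Ro
def go(target):
    from rig import monitor
    s=monitor.sense(); q=np.array(s["ee_rot"]); R=Ro.from_quat(q[[1,2,3,0]]).as_matrix()
    print("t",s["time_s"],"p",np.round(s["eef_pos"],1),"j",np.round(s["joints"],2),"w",s["grip_width"],"gf",s["grip_force"])
    print("axes x,y,z:",np.round(R.T,3).tolist()); print("shift/60:",np.round(R.T@(np.array(target)-s["eef_pos"])/60,3))
    return s,R
E
python3 -c "
from h import *
go([601,167,170])"
```

```text
t 0.975 p [206.7 482.5 231. ] j [0.94 0.31 1.5  0.   1.33 0.8 ] w 0.7003776468376915 gf 0.0
axes x,y,z: [[-0.141, 0.99, -0.0], [0.99, 0.141, -0.0], [-0.0, -0.001, -1.0]]
shift/60: [-6.13   5.766  1.017]
```

>>> {"op": "send_rows", "data": {
  "targets": [0, 0, 0, -0.68, 0.64, 0, 0.4, 0, 0, 0, -0.68, 0.64, 0, 0.4, 0, 0, 0, -0.68, 0.64, 0, 0.4, 0, 0, 0, -0.68, 0.64, 0, 0.4, 0, 0, 0, -0.68, 0.64, 0, 0.4]
}}

```text
time_s: 1.6
eef_pos: [426.5, 305.9, 231.3]
ee_rot: [-0.0, 0.654, 0.756, -0.0]
force: [0.3, 0.8, -0.0]
grip_width: 0.697
grip_force: 0.0
```

>>> {"op": "send_rows", "data": {
  "targets": [0, 0, 0, -0.68, 0.64, 0, 0.4, 0, 0, 0, -0.68, 0.64, 0, 0.4, 0, 0, 0, -0.68, 0.64, 0, 0.4, 0, 0, 0, -0.68, 0.64, 0.3, 0.4, 0, 0, 0, 0, 0, 0.3, 0.4]
}}

```text
time_s: 2.22
eef_pos: [602.2, 164.1, 193.6]
ee_rot: [-0.0, 0.656, 0.755, -0.0]
force: [-0.7, 0.9, -0.6]
grip_width: 0.697
grip_force: 0.0
```

```bash
python3 - <<'E'
from h import *
from rig import eyes
go([601,167,80])
a=[eyes.capture(n)["img"][:,:,::-1] for n in("top","scene")]
a=[cv2.resize(a[0][110:220,150:260],(390,390)),cv2.resize(a[1][150:260,240:350],(390,390))]
cv2.imwrite("pics/above.png",np.hstack(a))
E
```

```text
t 2.225 p [602.2 164.1 193.6] j [ 0.08  0.56  1.23 -0.    1.35 -0.06] w 0.6973617832505121 gf 0.0
axes x,y,z: [[-0.139, 0.99, -0.0], [0.99, 0.139, -0.001], [-0.001, -0.0, -1.0]]
shift/60: [ 0.051 -0.011  1.893]
```

View pics/above.png

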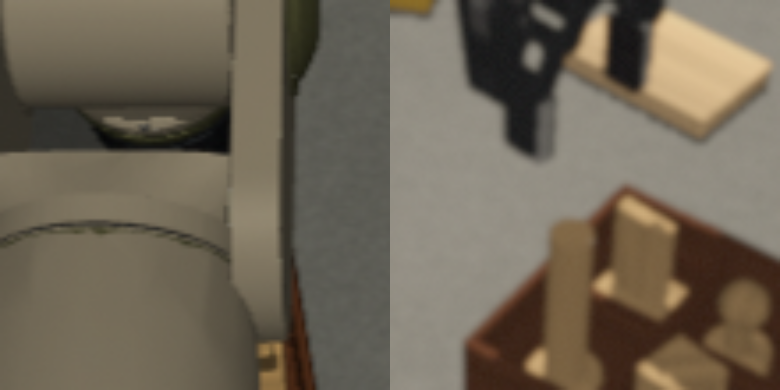

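The top view is blocked by the arm. The scene view shows the open fingers at (530,140) and (630,75), on either side of the line above the handle top at (572,228). The x offset is about 3 mm, so I'll correct that and go down.

>>> {"op": "send_rows", "data": {
  "targets": [0, 0, 0, 0.05, 0, 0.5, 0.4, 0, 0, 0, 0, 0, 0.5, 0.4, 0, 0, 0, 0, 0, 0.5, 0.4, 0, 0, 0, 0, 0, 0.4, 0.4, 0, 0, 0, 0, 0, 0, 0.4]
}}

```text
time_s: 2.95
eef_pos: [598.9, 170.6, 80.7]
ee_rot: [-0.001, 0.655, 0.756, -0.001]
force: [-0.3, -0.8, 1.0]
grip_width: 0.702
grip_force: 0.0
```

```bash
python3 - <<'E'
from h import *
from rig import eyes
go([601,167,80])
a=eyes.capture("scene")["img"][:,:,::-1]
cv2.imwrite("pics/down.png",cv2.resize(a[150:260,240:350],(440,440)))
E
```

```text
t 2.95 p [598.9 170.6  80.7] j [ 0.09  0.67  1.36  0.    1.12 -0.05] w 0.7018149402487194 gf 0.0
axes x,y,z: [[-0.142, 0.99, 0.0], [0.99, 0.142, -0.002], [-0.002, -0.0, -1.0]]
shift/60: [-0.064  0.027  0.011]
```

View pics/down.png

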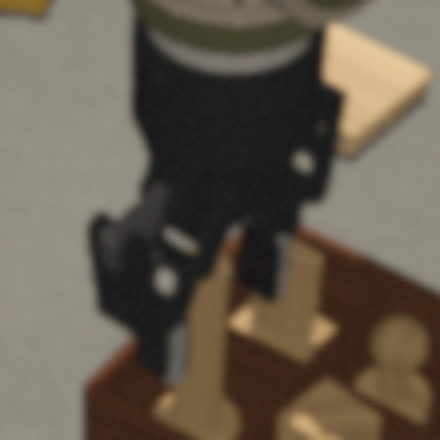

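The handle (205,330) stands between the two fingers, whose tips are at (170,375) and (270,290). I'll shift back 3.5 mm and close.

>>> {"op": "send_rows", "data": {
  "targets": [0, 0, 0, -0.06, 0.02, 0, 0.4, 0, 0, 0, 0, 0, 0, -1, 0, 0, 0, 0, 0, 0, -1, 0, 0, 0, 0, 0, 0, -1, 0, 0, 0, 0, 0, 0, -1],
  "newtons": 60
}}

```text
time_s: 3.62
eef_pos: [601.7, 166.7, 81.9]
ee_rot: [0.0, 0.656, 0.755, 0.0]
force: [-1.3, -0.7, 5.4]
grip_width: 0.243
grip_force: 58.5
```

>>> {"op": "send_rows", "data": {
  "targets": [0, 0, 0, 0, 0, 0, -1, 0, 0, 0, 0, 0, 0, -1, 0, 0, 0, 0, 0, 0, -1, 0, 0, 0, 0, 0, -0.1, -1, 0, 0, 0, 0, 0, -0.2, -1]
}}

```text
time_s: 4.25
eef_pos: [601.1, 166.7, 99.3]
ee_rot: [-0.0, 0.656, 0.755, -0.0]
force: [-0.3, 0.3, -0.1]
grip_width: 0.24
grip_force: 58.6
```

Gripped at about 20 mm opening and 58 N. Lifting slowly.

>>> {"op": "send_rows", "data": {
  "targets": [0, 0, 0, 0, 0, -0.4, -1, 0, 0, 0, 0, 0, -0.4, -1, 0, 0, 0, 0, 0, -0.4, -1, 0, 0, 0, 0, 0, -0.5, -1, 0, 0, 0, 0, 0, -0.5, -1]
}}

```text
time_s: 4.88
eef_pos: [601.3, 166.7, 232.9]
ee_rot: [0.0, 0.656, 0.755, 0.0]
force: [0.3, 0.1, -1.2]
grip_width: 0.244
grip_force: 58.6
```

>>> {"op": "send_rows", "data": {
  "targets": [0, 0, 0, 0, 0, -0.2, -1, 0, 0, 0, 0, 0, 0, -1, 0, 0, 0, 0, 0, 0, -1]
}}

```text
time_s: 5.25
eef_pos: [601.0, 166.6, 241.9]
ee_rot: [-0.001, 0.656, 0.755, -0.001]
force: [0.7, 0.5, -0.9]
grip_width: 0.243
grip_force: 58.6
```

```bash
python3 - <<'E'
from h import *
from rig import eyes
go([471,-165,240])
a=eyes.capture("scene")["img"][:,:,::-1]
cv2.imwrite("pics/lift.png",cv2.resize(a[60:310,130:380],(500,500)))
E
```

```text
t 5.25 p [601.  166.6 241.9] j [ 0.08  0.53  1.15  0.    1.46 -0.06] w 0.2432220785388443 gf 58.640740513801575
axes x,y,z: [[-0.139, 0.99, 0.0], [0.99, 0.139, -0.002], [-0.002, -0.0, -1.0]]
shift/60: [-5.171 -2.915  0.038]
```

View pics/lift.png

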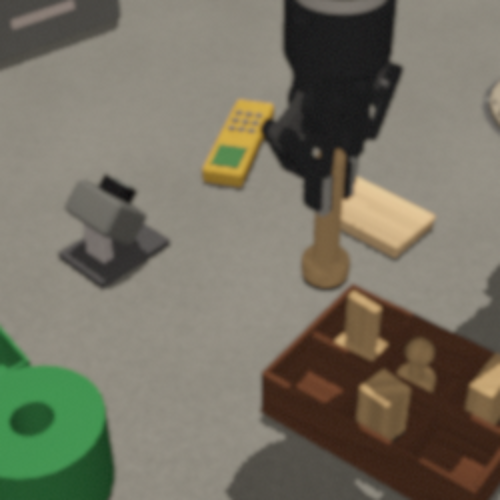

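The stamp is held upright and clear of the box (foot at (325,265)), and the other stamps are still standing. Next I'll carry it across, moving back towards the robot and to the right.

>>> {"op": "send_rows", "data": {
  "targets": [0, 0, 0, -0.4, -0.5, 0, -1, 0, 0, 0, -0.6, -0.6, 0, -1, 0, 0, 0, -0.7, -0.5, 0, -1, 0, 0, 0, -0.7, -0.4, 0, -1, 0, 0, 0, -0.7, -0.3, 0, -1]
}}

```text
time_s: 5.92
eef_pos: [489.6, -37.9, 242.7]
ee_rot: [-0.0, 0.656, 0.755, -0.0]
force: [1.2, -0.0, -0.7]
grip_width: 0.244
grip_force: 58.8
```

>>> {"op": "send_rows", "data": {
  "targets": [0, 0, 0, -0.7, -0.3, 0, -1, 0, 0, 0, -0.7, -0.2, 0, -1, 0, 0, 0, -0.5, -0.1, 0, -1, 0, 0, 0, -0.15, 0, 0, -1, 0, 0, 0, 0, 0, 0, -1]
}}

```text
time_s: 6.55
eef_pos: [472.2, -163.3, 242.8]
ee_rot: [-0.001, 0.656, 0.755, 0.0]
force: [-0.0, -0.2, -0.3]
grip_width: 0.239
grip_force: 58.8
```

>>> {"op": "send_rows", "data": {
  "targets": [-9, 0, 0, 0, 0, 0, -1, -9, 0, 0, 0, 0, 0, -1, -9, 0, 0, 0, 0, 0, -1, 0, 0, 0, 0, 0, 0, -1]
}}

```text
time_s: 7.05
eef_pos: [471.1, -162.5, 242.8]
ee_rot: [0.152, 0.638, 0.734, 0.176]
force: [-0.1, -0.1, 0.2]
grip_width: 0.241
grip_force: 59.0
```

```bash
python3 -c "
from h import *
go([471,-165,223])"
```

```text
t 7.05 p [ 471.1 -162.5  242.8] j [-0.76  0.05  1.87  0.44  0.97 -1.1 ] w 0.24099105267409415 gf 58.9714390039444
axes x,y,z: [[-0.139, 0.99, 0.002], [0.883, 0.123, 0.453], [0.448, 0.064, -0.892]]
shift/60: [-0.041 -0.155  0.291]
```

The stamp is tipping the right way, with 18° still to go.

>>> {"op": "send_rows", "data": {
  "targets": [-6, 0, 0, 0, 0, 0, -1, -6, 0, 0, 0, 0, 0, -1, -6, 0, 0, 0, 0, 0, -1, 0, 0, 0, 0, 0, 0, -1, 0, 0, 0, 0, 0, 0, -1]
}}

```text
time_s: 7.68
eef_pos: [472.8, -163.3, 243.8]
ee_rot: [0.25, 0.606, 0.698, 0.288]
force: [-0.6, -0.9, -0.5]
grip_width: 0.242
grip_force: 59.0
```

```bash
python3 -c "
from h import *
go([471,-165,223])"
```

```text
t 7.675 p [ 472.8 -163.3  243.8] j [-0.91 -0.01  2.06  0.91  0.88 -1.58] w 0.2416805366539137 gf 59.00830149650574
axes x,y,z: [[-0.141, 0.99, -0.0], [0.702, 0.1, 0.706], [0.698, 0.099, -0.709]]
shift/60: [-0.024 -0.268  0.222]
```

>>> {"op": "send_rows", "data": {
  "targets": [0, 0, 0, -0.02, -0.14, 0.11, -1, 0, 0, 0, 0, -0.13, 0.11, -1, 0, 0, 0, 0, 0, 0, -1, 0, 0, 0, 0, 0, 0, -1, 0, 0, 0, 0, 0, 0, -1]
}}

```text
time_s: 8.3
eef_pos: [470.3, -165.1, 222.7]
ee_rot: [0.251, 0.606, 0.697, 0.289]
force: [-1.0, 0.3, -0.8]
grip_width: 0.245
grip_force: 59.0
```

```bash
python3 - <<'E'
from h import *
from rig import eyes
s,R=go([471,-165,223])
L=np.array([-.700,-.0975,.707]); g=np.array([607.5,-146,85])
f=s["eef_pos"]+74.7*R[:,2]; print("face",f,"along",(f-g)@L,"off",f-g-((f-g)@L)*L,"dq",np.abs(s["dq"]).max())
out=[]
for n in("top","scene"):
    c=eyes.capture(n); im=c["img"][:,:,::-1].copy()
    for X,col in((f,(0,0,255)),(f-120*R[:,2],(255,0,0)),(g,(0,255,0))):
        p=proj(c,X); cv2.circle(im,tuple(int(round(v)) for v in p),2,col,1)
    q=proj(c,(f+g)/2).astype(int); y,x=max(q[1]-60,0),max(q[0]-60,0)
    out.append(cv2.resize(im[y:y+120,x:x+120],(400,400),interpolation=cv2.INTER_CUBIC))
cv2.imwrite("pics/end.png",np.hstack(out))
E
```

```text
t 8.3 p [ 470.3 -165.1  222.7] j [-0.92  0.01  2.09  0.96  0.85 -1.66] w 0.24497563515973209 gf 58.98327827453613
axes x,y,z: [[-0.139, 0.99, -0.0], [0.7, 0.099, 0.707], [0.7, 0.098, -0.707]]
shift/60: [0.    0.011 0.005]
face [ 522.61578697 -157.77909083  169.93507604] along 120.61650923692144 off [-0.45265656 -0.01898118 -0.34079599] dq 0.0029198988331243965
```

View pics/end.png

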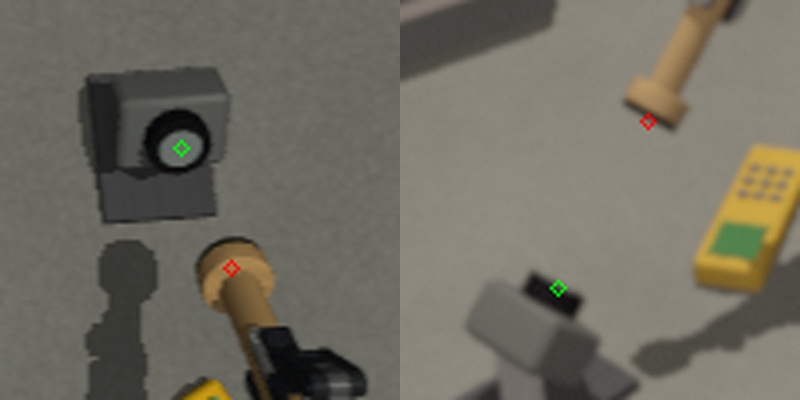

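In the final views the face centre marker is on the stamp foot at (232,268) in the top view, with the glass at (181,148). The scene view shows the face tilted squarely towards the lens, within about 6 mm of the prediction. The arm is still, so I'm handing it in.

```bash
python3 -c "
from rig import job
print(job.finish_job())"
```

```text
the job is handed in; nothing more can be done
None
```

The long-handled stamp is held steady with its rubber face square to the lens, about 120–125 mm from the glass by my measurements; the job is handed in, but no verdict was returned.

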